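# Lift the hot lid off the melting pot with the lid lifter and seat it in the lid stand

### The job

Take the hooked lid lifter out of its fork and, with it alone, lift the hot lid off the melting pot by its loop handle, keep it level, and lower it gently into the round collar of the lid stand until it sits fully home and flat there. The stand's height is set differently each time and is not measured, so feel for it: neither force the lid nor drop it. Then hang the lifter back in its fork and let go; never touch the hot lid or the pot with the gripper, and leave the other things on the bench alone.

Things in the scene. Friction and masses are not known exactly. Their poses are not given: they have to be found in the camera images.
- lifter_grip (a point): Centre of the upright black square handle (26x26 mm, 75 mm tall) of the lid lifter, a steel hook tool, 0.15 kg. z up, hook opens to +x. Below the handle: a collar 34 mm across, its underside at z = -43.5 mm, then a shank 10 mm thick, straight to z = -74, then bent back to x = -20 and down. It starts hanging in the fork by the collar.
- lifter_hook (a point): Bottom of the hook's shallow V, straight under the handle, 127 mm below lifter_grip: a carried bar lies here. z up, hook opens to +x. The flat tongue is 18 mm wide (y), 5 mm thick, underside 6 mm below this point; at the back the shank stands at x = -15 to -25 mm, at the front an upturned lip at x = +16 to +25 mm, its top 15 mm above this point.
- fork_seat (a point): Where the middle of the lifter's collar underside rests on the fixed fork: mid-way between the two prongs, level with their tops, 105 mm above the bench. z up. The prongs run along x with a 15 mm slot between them, open at the -x end.
- fork: The fixed lifter fork. Origin on the bench, right under fork_seat; same axes. At x = -26 to -31 mm each prong has an upturned stop 4 mm high; post and crossbar stand at x = +50 to +71 mm, nothing on it is over 110 mm high (but the lifter). Raise the lifter 10 mm or more over the stops, then draw it out 70 mm toward -x; hang it back the reverse way, hook pointing to +x.
- lid_loop (a point): Middle of the top bar of the lid's loop handle; the lid is balanced about it. The bar is round, 8 mm thick, straight for 52 mm along y; z up. Under the bar is an open window 56 mm wide (y) and 30 mm high, from 4 to 34 mm below this point.
- lid_plug (a point): Centre of the lid's underside, 52 mm below lid_loop, same axes. The lid is a bare metal disc 122 mm across, 0.24 to 0.37 kg, with a plug under it 93 mm across, 12 mm deep, tapered over its lower 9 mm to 79 mm. The flange round the plug (40 mm below lid_loop) rests on the pot's rim at the start.
- pot: Fixed open steel melting pot on a round hotplate (150 mm across). Origin: on the bench under the centre, z up. Pot 110 mm outside, bore 100 mm, rim 97 mm above the bench; two small side handles below the rim.
- stand: Fixed lid stand: disc foot 124 mm across, a column, on top a round dark steel collar (110 mm outside, bore 100 mm, 16 mm deep) clamped at some height. Origin: on the bench under the collar's centre, z up. Its rim is 44 to 109 mm above the bench, different each time, not reported. The lid is home when its plug is in the collar and its flange lies on the rim.
- tape_black: Bystander: roll of black tape lying flat, 68 mm across, 19 mm high. Origin under its centre.
- foam_plug_block: Bystander: small yellow foam block, 32x52x20 mm. Origin under its centre.
- pipe_stub: Bystander: grey pipe piece lying down, 34 mm thick, 110 mm long. Origin under its centre.
- screw_box: Bystander: small cardboard box, 62x92x46 mm. Origin under its centre.
- marker_black: Bystander: marker pen lying down, 132 mm long. Origin under its centre.
- pliers: Bystander: pliers lying flat, 175 mm long. Origin under its centre.

How it is judged (in metres and radians):
On the way, in this order (a step that is already met when the one before it is completed fails the run):
1. the lid hangs from the lifter, level (within 0.3 rad) and clear of the pot (contact force between lifter and lid above 1 N and contact force between lid and pot below 0.1 N and z of lid_loop in the frame of pot above 0.152 m and angle between lid_loop's own z axis and vertical below 0.3 rad), for 0.3 s.
2. the lid sits home and flat in the stand's collar, with the lifter off it (horizontal distance between lid_loop and stand below 0.008 m and angle between lid_loop's own z axis and vertical below 0.06 rad and contact force between lid and stand above 1 N and contact force between lifter and lid below 0.1 N), for 0.3 s.
At the end, for the whole second after the job is handed in: The lid lies flat (within 0.06 rad) in the stand's collar, centred within 8 mm and at rest, and the lifter hangs still and upright (within 0.12 rad) by its collar on the fork's prongs, within 25 mm of the seat (horizontal distance between lid_loop and stand below 0.008 m and angle between lid_loop's own z axis and vertical below 0.06 rad and contact force between lid and stand above 1 N and linear speed of each of lid, lifter below 0.02 m/s and z of lifter_grip in the frame of fork_seat between 0.036 and 0.05 m and horizontal distance between lifter_grip and fork_seat below 0.025 m and angle between lifter_grip's own z axis and vertical below 0.12 rad and contact force between lifter and fork above 0.5 N); the robot touches nothing.
It fails at once if the gripper or arm touches the hot lid or the pot (contact force between any of the fingers, the arm and lid above 0.5 N or contact force between any of the fingers, the arm and pot above 0.5 N).
It fails at once if the lifter pushes or pulls the lid with more than 10 N (contact force between lifter and lid above 10 N).
It fails at once if the lid is dropped or forced onto the stand (more than 20 N) (contact force between lid and stand above 20 N).
It fails at once if the lid tips out of balance (more than 0.35 rad) (angle between lid_loop's own z axis and vertical above 0.35 rad).
It fails at once if a bystander is moved by more than 30 mm (distance of any of tape_black, foam_plug_block, pipe_stub, screw_box, marker_black, pliers from where it was at the start of the episode above 0.03 m).
It also fails if it takes over 72 s, if anything falls off the work surface, if the arm or the gripper's body presses on something with over 40 N, if the wrist force passes 120 N, or if a joint passes its speed limit or range.

### The arm

A 6-joint arm with a two-finger parallel gripper is mounted at the origin on a cart in front of the work surface, level with it; the furniture and walls round the work are solid. World frame = base frame: x ahead of the robot, y to its left, z up, the work surface at z = 0. Lengths are in m, angles in degrees, forces in N, time in s.
With the tool pointing down it reaches from about 0.25 to 0.8 m from the base axis. Payload 8.5 kg.
Tool frame: the origin (TCP) lies at the very end of the fingers, on their centre line; the grasp point (between the pads) lies 19 mm behind it; z points along the fingers, y is the line along which they close (so a half turn about z gives the same grasp; the last joint's range is limited). The gripper opens to 85 mm and grips with 20 to 120 N. Pads are 22 mm wide; open, the fingers measure 114 mm over their backs; the gripper's body (76 mm by 85 mm) begins 54 mm behind the grasp point. The pads swing forward as they close: fully open they stand 13 mm farther back than shut.
Start: joints at [75.974, 13.648, -0.773, 75.585, 0, 90], TCP at [0.127, 0.509, 0.231] pointing down, gripper open.
Joint ranges: [-152.45, 152.45], [-59.26, 108.67], [-65.41, 83.53], [-104.44, 129.93], [-82.83, 76.93], [-180, 180]. Speed limits (degrees/s): [127.2, 127.2, 159.86, 180, 180, 180].

### API

Orientations are given as [roll, pitch, yaw] about the fixed x, y, z axes, in that order (R = Rz(yaw) Ry(pitch) Rx(roll)).
In Python, from workcell import robot gives the robot as it stands. The module is installed in compiled form; this text tells all that it offers.
- The arm moves only by the tool arm_command, never from a script. Its arguments are lists of equal length, an entry for each row: "offset": the shift along the tool's x, y, z in units of 7.5 cm (1.0 is 7.5 cm), a list of three; "delta_rot": the turn, a rotation vector about the tool's x, y, z in units of 2 pi rad (1.0 is 2 pi rad), a list of three; "jaw": the closure, from -1 (fully open) to 1 (shut). A call has 1 to 12 rows; each row shifts and turns the commanded pose from where the row before left it, along the tool's axes as they then stand; what a row does not reach is not made up. A row lasts 1/8 s, in which the tool goes at most 62.5 mm and 10.7 degrees, less where a joint would pass 70% of its speed; a pose out of reach is approached as far as the arm can. A call with a number of a shift or a turn outside -1 to 1 is refused whole. A call with a gripper value outside its range is refused whole. The fingers move at their own pace and stop on an object; "newtons" is the grip in N (left out, the last holds). Time passes only in rows, so rows that do not move let the fingers close. It gives the time, the measured TCP pose, the force, the opening and the grip force at its end, in the units of the state.
- robot.sense(): the state, without advancing time (a new reading comes with each control period).
- robot.get_image(name): name is "scene" or "top" or "wrist"; returns a dict with "img" (420x560x3 uint8, red, green, blue), "mtx" (3x3 intrinsics, pixels), "xyz" and "attitude" of the camera in the world; the wrist camera has in their place "hand_eye" (4x4, takes a point from camera to tool coordinates, whose origin is the TCP and whose axes are the flange's). Camera axes: x right, y down, z forward; pixel columns grow to the right and rows downward; lengths in m; the calibration is good to about 2 mm. A picture is of the moment at which its call begins: read the wrist's pose just before it. There is no depth.
- robot.job_done(): hands the job in; it is judged then, once.
The state is a dict: "t": time; "joint_positions": joint angles; "joint_vel": joint speeds; "tau": joint torques, N m; "ee_pos": TCP position; "ee_rot": TCP orientation; "wrist_force": force on the tool from outside, world axes, zero at the start; "moment": the same for the moment, N m; "opening": finger opening in m; "grip_force": force on a finger pad.
Only numpy, scipy, OpenCV 4.12 (cv2) and the standard library are available. Lean on these libraries where they do the work, as an engineer would, in place of code of your own. Each camera call takes 0.05 s, during which the arm holds its last target. There are 200 camera calls.

## Working session

There is one attempt and no reset: what is moved stays moved. The work goes in short steps, Python scripts to look and compute and a tool call to move; the robot and the scene stay as the last step left them, time stands still between calls to the robot, and variables do not carry over. Pictures are saved under pics/ and viewed, at most 10 in all, crops included, and the job is handed in when it is done.

Besides the shell and the picture viewer there is one more tool, called as name(argument=value, ...) on one line, values as JSON. arm_command: Moves the arm, as the interface text tells. Shifts and turns lie within -1 to 1; 1 stands for 7.5 cm of shift or 2 pi rad of turn. Its arguments: {"type":"object","properties":{"offset":{"type":"array"},"delta_rot":{"type":"array"},"jaw":{"type":"array"},"newtons":{"type":"number"}},"required":["offset","delta_rot","jaw"]}

```bash
mkdir -p pics; python3 - <<'E'
from workcell import robot
import cv2, json
s=robot.sense();print(s)
for n in("scene","top"):
    d=robot.get_image(n);cv2.imwrite(f"pics/{n}0.png",d["img"][:,:,::-1]);print(n,d["mtx"],d["xyz"],d["attitude"])
d=robot.get_image("wrist");cv2.imwrite("pics/wrist0.png",d["img"][:,:,::-1]);print(d["mtx"],d["hand_eye"])
E
```

```text
{'t': 0.0, 'joint_positions': array([ 7.59745172e+01,  1.36842250e+01, -8.16889235e-01,  7.55823990e+01,
       -1.92230561e-03,  8.99987814e+01]), 'joint_vel': array([0.01657876, 0.06870485, 0.07574485, 0.10334881, 0.04376658,
       0.05733486]), 'tau': array([ 1.63798115e-03, -5.38773680e+01,  3.46450675e+01,  1.82224461e-02,
        9.58425147e-06,  5.64506948e-06]), 'ee_pos': array([0.12714893, 0.50895949, 0.23064805]), 'ee_rot': array([-1.79916487e+02,  1.92052736e-03,  1.65975739e+02]), 'wrist_force': array([-0.08522374,  0.88987544,  0.22451317]), 'moment': array([-0.03319158, -0.02238413,  0.00285911]), 'grip_force': 0.0, 'opening': 0.08538317719702031}
scene [[474.04413233   0.         279.66076132]
 [  0.         474.04413233 210.18329852]
 [  0.           0.           1.        ]] [-0.19011749  1.12766867  0.73629037] [-115.77458747    1.06019309 -146.22964639]
top [[411.96547654   0.         278.28925175]
 [  0.         411.96547654 209.37498126]
 [  0.           0.           1.        ]] [0.42648306 0.08676196 1.09540311] [-1.72993684e+02 -1.28650512e-01 -9.02393350e+01]
[[319.90824897   0.         282.49207469]
 [  0.         319.90824897 210.24092325]
 [  0.           0.           1.        ]] [[ 2.99480454e-04 -9.53057154e-01 -3.02790311e-01  7.77547852e-02]
 [ 9.99999903e-01  3.83338180e-04 -2.17519411e-04  1.14704150e-03]
 [ 3.23379517e-04 -3.02790216e-01  9.53057176e-01 -1.42134570e-01]
 [ 0.00000000e+00  0.00000000e+00  0.00000000e+00  1.00000000e+00]]
```

View pics/scene0.png

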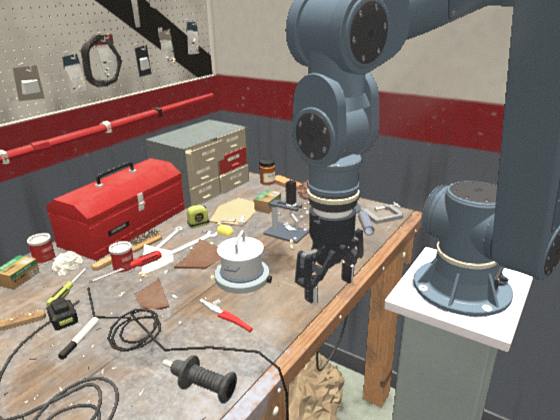

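View pics/top0.png

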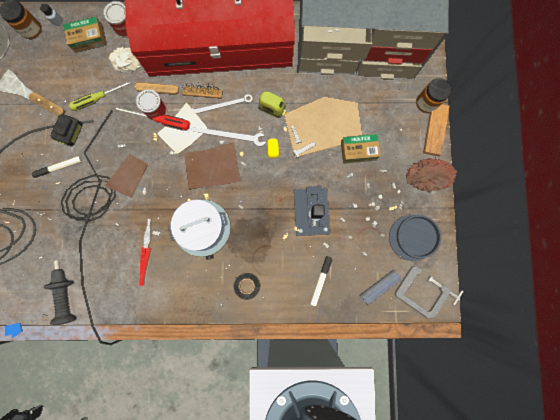

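The scene view shows the pot with the loop lid at about (240,258), and the arm hides the fork behind it. In the top view the pot lid is at about (198,225), the fork with the lifter at about (315,210), the stand at about (415,238), the tape at (246,286), the marker at (321,281), the pipe at (380,288) and the pliers at (146,250). I'll check the calibration and find rough positions.

```bash
cat >h.py <<'E'
import numpy as np,cv2
from scipy.spatial.transform import Rotation as R
from workcell import robot
def rot(e): return R.from_euler('xyz',e,degrees=True).as_matrix()
def cam(name):
    s=robot.sense(); d=robot.get_image(name); K=d['mtx']
    if name=='wrist':
        T=np.eye(4);T[:3,:3]=rot(s['ee_rot']);T[:3,3]=s['ee_pos'];T=T@d['hand_eye'];return d['img'],K,T[:3,:3],T[:3,3]
    return d['img'],K,rot(d['attitude']),np.array(d['xyz'])
def ray(c,u,v):
    r=c[2]@np.linalg.inv(c[1])@np.array([u,v,1.]);return c[3],r/np.linalg.norm(r)
def onz(c,u,v,z):
    o,r=ray(c,u,v);return (o+r*(z-o[2])/r[2]).round(4)
def proj(c,p):
    q=c[1]@c[2].T@(np.array(p)-c[3]);return (q[:2]/q[2]).round(1)
def tri(*cr):
    A=0;b=0;L=[]
    for o,r in cr:
        P=np.eye(3)-np.outer(r,r);A=A+P;b=b+P@o;L.append((o,r,P))
    p=np.linalg.solve(A,b);return p.round(4),[round(float(np.linalg.norm(P@(p-o))),4) for o,r,P in L]
E
python3 - <<'E'
from h import *
t=cam('top');s=cam('scene')
for p in([0,0,0],[.127,.509,.231]):print(proj(t,p),proj(s,p))
for n,u,v,z in(('lid',198,225,.137),('fork',315,210,.1),('stand',415,238,.07),('tape',246,286,.02),('marker',321,281,0.01),('pipe',380,288,.03),('pliers',146,250,0),('yellow',273,148,.02)):print(n,onz(t,u,v,z))
big=cv2.resize(t[0][170:270,270:470],None,fx=4,fy=4,interpolation=2)
a=cv2.resize(t[0][180:270,150:250],None,fx=4,fy=4,interpolation=2)
b=cv2.resize(s[0][165:300,180:330],None,fx=4,fy=4,interpolation=2)
w=cam('wrist')[0]
o=np.zeros((600,800,3),np.uint8);o[:400]=big;cv2.imwrite('pics/a.png',o[:400,:,::-1])
o=np.zeros((600,800,3),np.uint8);o[:540,:600]=b;cv2.imwrite('pics/b.png',o[:540,:600,::-1])
E
```

```text
[312.5 430.8] [461.8 286.3]
[ 65.9 412.4] [330.2 296.6]
lid [0.5083 0.2715 0.137 ]
fork [ 0.5469 -0.0053  0.1   ]
stand [ 0.4794 -0.256   0.07  ]
tape [0.3605 0.1676 0.02  ]
marker [ 0.3718 -0.0265  0.01  ]
pipe [ 0.3546 -0.1744  0.03  ]
pliers [0.4542 0.4341 0.    ]
yellow [0.7244 0.0973 0.02  ]
```

View pics/a.png

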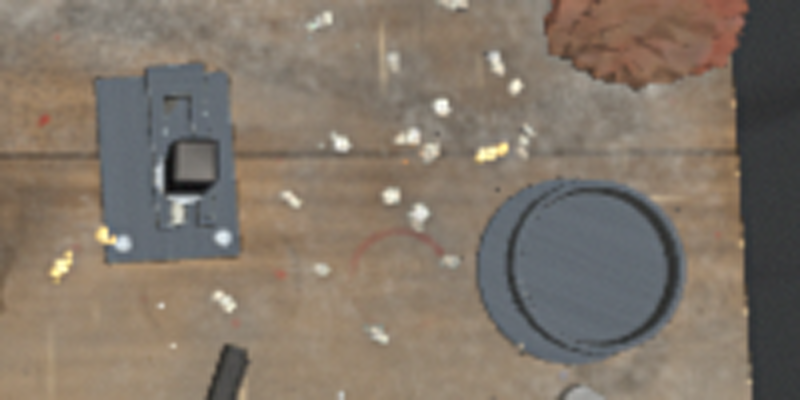

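View pics/b.png

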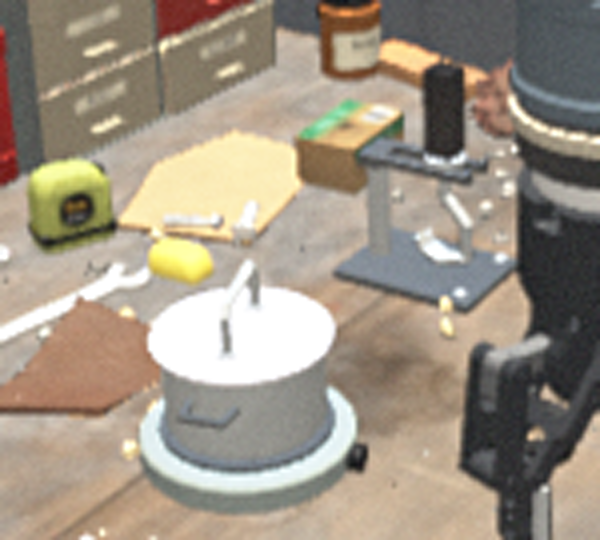

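The fork's post side points to about +x, so the hook opens away from the robot. The loop bar is turned by about 23°. I'll move the wrist camera over the pot.

arm_command(offset=[[-0.2,-0.1,-0.2],[-0.4,-0.18,-0.2],[-0.4,-0.18,-0.2],[-0.4,-0.18,-0.2],[-0.4,-0.18,-0.1],[-0.4,-0.18,-0.1],[-0.4,-0.18,-0.05],[-0.4,-0.18,0],[-0.4,-0.18,0],[-0.4,-0.18,0],[-0.4,-0.18,0],[-0.4,-0.18,0]], delta_rot=[[0,0,0],[0,0,0],[0,0,0],[0,0,0],[0,0,0],[0,0,0],[0,0,0],[0,0,0],[0,0,0],[0,0,0],[0,0,0],[0,0,0]], jaw=[-1,-1,-1,-1,-1,-1,-1,-1,-1,-1,-1,-1])

```text
t: 1.8
ee_pos: [0.4251, 0.2726, 0.3113]
ee_rot: [180.0, 0.1, 165.9]
wrist_force: [0.4, 0.3, -0.4]
opening: 0.0856
grip_force: 0.0
```

arm_command(offset=[[0,0,0],[0,0,0],[0,0,0],[0,0,0]], delta_rot=[[0,0,-0.013],[0,0,-0.013],[0,0,-0.0129],[0,0,0]], jaw=[-1,-1,-1,-1])

```text
t: 2.3
ee_pos: [0.4243, 0.2735, 0.311]
ee_rot: [180.0, 0.0, 179.9]
wrist_force: [-0.5, 0.4, 0.4]
opening: 0.0857
grip_force: 0.0
```

```bash
python3 - <<'E'
from h import *
import pickle
s=robot.sense();print(s['ee_pos'],s['ee_rot'],s['joint_positions'],s['t'])
c=cam('wrist');pickle.dump(c,open('w1.pkl','wb'));cv2.imwrite('pics/w1.png',c[0][:,:,::-1])
print(proj(c,[.508,.2715,.137]))
E
```

```text
[0.42431984 0.27350276 0.31099811] [1.79988776e+02 4.49666299e-02 1.79911984e+02] [ 3.28136283e+01  1.08246820e+01  7.11065557e+00  8.62421223e+01
 -1.50018643e-02  3.29016342e+01] 2.3
[279.7 263. ]
```

View pics/w1.png

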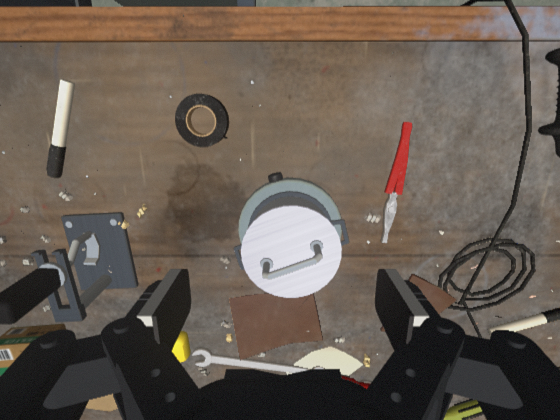

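The wrist view shows the loop bar from about (267,272) to (322,257), the disc centred near (291,251), and the fork at left with the lifter at about (40,280). I'll take more wrist views farther right.

arm_command(offset=[[0,-0.2,0],[0,-0.4,0],[0,-0.5,0],[0,-0.4,0],[0,-0.2,0],[0,0,0]], delta_rot=[[0,0,0],[0,0,0],[0,0,0],[0,0,0],[0,0,0],[0,0,0]], jaw=[-1,-1,-1,-1,-1,-1])

```text
t: 3.1
ee_pos: [0.4241, 0.146, 0.3103]
ee_rot: [180.0, 0.0, 179.9]
wrist_force: [-0.2, -0.0, 0.7]
opening: 0.0854
grip_force: 0.0
```

```bash
python3 - <<'E'
from h import *
import pickle
c=cam('wrist');pickle.dump(c,open('w2.pkl','wb'))
E
```

arm_command(offset=[[0,-0.2,0],[0,-0.5,0],[0,-0.6,0],[0,-0.6,0],[0,-0.6,0],[0,-0.4,0],[0,-0.2,0],[0,0,0]], delta_rot=[[0,0,0],[0,0,0],[0,0,0],[0,0,0],[0,0,0],[0,0,0],[0,0,0],[0,0,0]], jaw=[-1,-1,-1,-1,-1,-1,-1,-1])

```text
t: 4.15
ee_pos: [0.424, -0.0859, 0.3099]
ee_rot: [180.0, -0.0, 179.9]
wrist_force: [0.0, 0.6, 0.7]
opening: 0.0855
grip_force: 0.0
```

```bash
python3 - <<'E'
from h import *
import pickle
c=cam('wrist');pickle.dump(c,open('w3.pkl','wb'))
print(c[3])
a=pickle.load(open('w2.pkl','rb'))
o=np.vstack([a[0][:300],c[0][:300]]);cv2.imwrite('pics/w23.png',o[:,:,::-1])
E
```

```text
[ 0.3465987  -0.08467883  0.4520945 ]
```

View pics/w23.png

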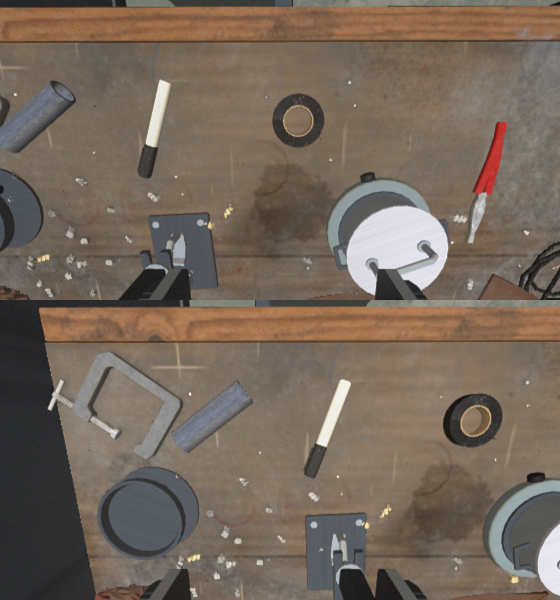

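The upper half (view 2) shows the lid at about (398,250), with a finger covering one end of the bar. The lower half (view 3) shows the stand collar at about (148,215) and the fork plate at about (337,250). I'll take one more view centred on the fork.

arm_command(offset=[[0,0.3,0],[0,0.5,0],[0,0.3,0],[0,0,0],[0,0,0]], delta_rot=[[0,0,0],[0,0,0],[0,0,0],[0,0,0],[0,0,0]], jaw=[-1,-1,-1,-1,-1])

```text
t: 4.82
ee_pos: [0.424, -0.0028, 0.3101]
ee_rot: [-180.0, 0.0, -179.9]
wrist_force: [0.5, -0.2, -0.7]
opening: 0.0855
grip_force: 0.0
```

```bash
python3 - <<'E'
from h import *
import pickle
for n in('wrist','scene','top'):
    c=cam(n);pickle.dump(c,open(n[0]+'4.pkl','wb'))
    if n=='wrist':w=c
    elif n=='scene':s=c
    else: t=c
w1=pickle.load(open('w1.pkl','rb'))[0]
f=lambda im,x,y,w,h,k:cv2.resize(im[y:y+h,x:x+w],None,fx=k,fy=k,interpolation=2)
# tiles 400x300
A=f(w[0],200,205,200,150,2);B=f(s[0],240,160,100,75,4);C=f(w1,230,200,133,100,3)
C=cv2.resize(C,(400,300));D=f(s[0],200,215,80,60,5)
o=np.vstack([np.hstack([A,B]),np.hstack([C,D])]);cv2.imwrite('pics/m4.png',o[:,:,::-1])
E
```

```text
(no output)
```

View pics/m4.png

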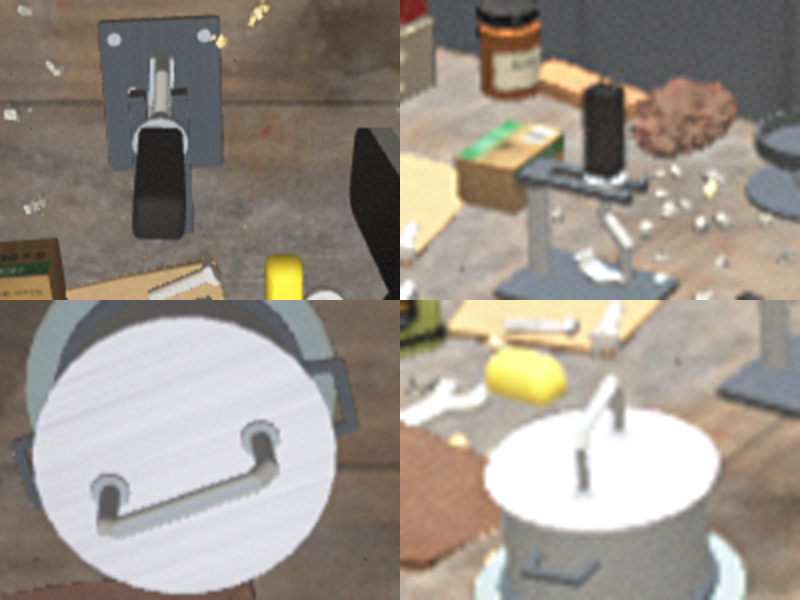

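Tile A shows the handle top centre at about w4 (280,315). In tile B it is at about scene (291,182). The bar ends are at w1 (266.6,274.5) and (318.1,257.2), and at scene (242.8,232) and (236.6,244). I'll triangulate these and zoom in on the stand.

```bash
python3 - <<'E'
from h import *
import pickle
L=lambda n:pickle.load(open(n+'.pkl','rb'))
w1,w2,w3,w4,s,t=map(L,('w1','w2','w3','w4','s4','t4'))
h=tri(ray(w4,280,315),ray(s,291,182),ray(t,319.2,210.7));print('handle top',h, [proj(c,h[0]) for c in (w4,s,t)])
l=tri(ray(w1,266.6,274.5),ray(s,242.8,232));r=tri(ray(w1,318.1,257.2),ray(s,236.6,244));print(l,r,(l[0]+r[0])/2)
d=r[0]-l[0];print('len',np.linalg.norm(d),'yaw',np.degrees(np.arctan2(-d[0],d[1])))
# lid disc: white blob in w1 -> centre at z=.137-.034
for nm,c in(('w1',w1),('t',t),('s',s)):
    g=c[0].min(2)
    m=((g>170)*255).astype(np.uint8)
    m=cv2.morphologyEx(m,cv2.MORPH_CLOSE,np.ones((15,15)))
    cs,_=cv2.findContours(m,0,2)
    p0=proj(c,[.508,.2715,.105])
    k=[x for x in cs if cv2.contourArea(x)>800 and cv2.pointPolygonTest(x,(float(p0[0]),float(p0[1])),False)>0]
    for x in k:
        e=cv2.fitEllipse(cv2.convexHull(x));print(nm,np.round(e[0],1),np.round(e[1],1),onz(c,*e[0],.103))
# fork plate yaw: top-view edges in crop a
P=lambda u,v:onz(t,270+u/4,170+v/4,.006)
for a,b in(((105,262),(95,78)),((240,255),(228,70))):
    d=P(*b)-P(*a);print('fork yaw',np.degrees(np.arctan2(d[1],d[0])),P(*a),P(*b))
# tile A plate edges
Q=lambda u,v:onz(w4,200+u/2,205+v/2,.006)
for a,b in(((98,20),(109,165)),((220,16),(221,165))):
    d=Q(*b)-Q(*a);print('fork yaw w4',np.degrees(np.arctan2(d[1],d[0])),Q(*a),Q(*b))
f=lambda im,x,y,w,h,k:cv2.resize(im[y:y+h,x:x+w],None,fx=k,fy=k,interpolation=2)
o=np.hstack([f(w3[0],90,155,120,120,3.33),f(t[0],380,205,66,66,6.06)]);o=cv2.resize(o,(800,400));cv2.imwrite('pics/st.png',o[:,:,::-1])
E
```

```text
handle top (array([ 0.5373, -0.0051,  0.1833]), [0.0026, 0.0015, 0.0028]) [array([278.9, 312.5]), array([291.2, 181.5]), array([318.3, 209.8])]
(array([0.5251, 0.2566, 0.1315]), [0.0001, 0.0001]) (array([0.503 , 0.3135, 0.1297]), [0.0016, 0.0016]) [0.51405 0.28505 0.1306 ]
len 0.061067667386269155 yaw 21.22620498288284
w1 [290.9 251.4] [ 91.7 100.5] [0.51   0.2846 0.103 ]
t [187.3 227.5] [64.9 91.1] [0.5052 0.3037 0.103 ]
s [173.9 316.8] [273.8 407.7] [0.4515 0.5908 0.103 ]
fork yaw 2.5540797105283226 [0.4906 0.0366 0.006 ] [0.6139 0.0421 0.006 ]
fork yaw 2.581636060437914 [ 0.4948 -0.0528  0.006 ] [ 0.619  -0.0472  0.006 ]
fork yaw w4 2.364296247718825 [ 0.4957 -0.0509  0.006 ] [ 0.6168 -0.0459  0.006 ]
fork yaw w4 1.9352434054702863 [0.4924 0.0387 0.006 ] [0.6167 0.0429 0.006 ]
```

View pics/st.png

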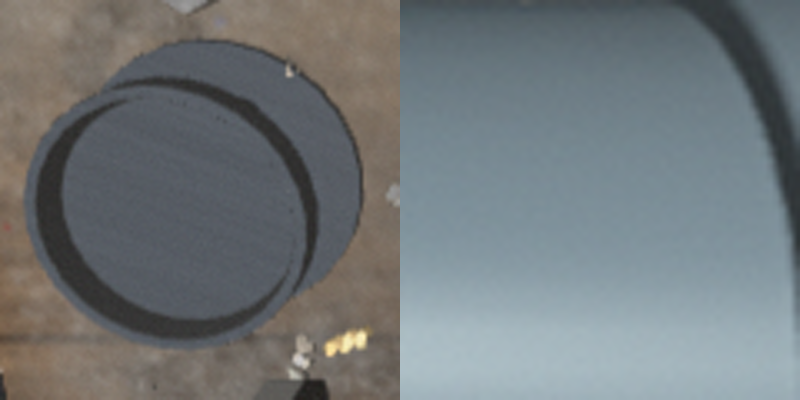

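The left half (w3) shows the collar rim's outer ellipse spanning about x 25–303 and y 88–349 in the tile. The foot's right edge is at 362 and its top at 40. The right half is covered by the arm, so I'll use the earlier top image for the stand.

```bash
python3 - <<'E'
from h import *
import pickle
L=lambda n:pickle.load(open(n+'.pkl','rb'))
w1,w2,w3,w4,s,t=map(L,('w1','w2','w3','w4','s4','t4'))
S=lambda u,v:(90+u/3.333,155+v/3.333)
print('foot w3',onz(w3,*S(220,178),.006),'foot top',onz(t,413,236.3,.006))
print('collar',tri(ray(w3,*S(164,218)),ray(t,420.8,236.8)))
for z in(.044,.055,.07):print(z,onz(w3,*S(164,218),z),onz(t,420.8,236.8,z))
c=np.array([.48,-.256])
for z in (.05,.06,.07,.09):
    a=np.linspace(0,2*np.pi,90)
    for n,cc,sc in(('w3',w3,lambda p:((p[0]-90)*3.333,(p[1]-155)*3.333)),('t',t,lambda p:((p[0]-270)*4,(p[1]-170)*4))):
        q=np.array([sc(proj(cc,[c[0]+.055*np.cos(x),c[1]+.055*np.sin(x),z])) for x in a]);print(z,n,q.min(0).round(),q.max(0).round())
print('handle w4',onz(w4,280,315,.186),'t',onz(t,319.2,210.7,.186),'s',onz(s,291,182,.186))
l=onz(w1,266.6,274.5,.137);r=onz(w1,318.1,257.2,.137);d=r-l;print('bar w1',l,r,(l+r)/2,np.linalg.norm(d),np.degrees(np.arctan2(-d[0],d[1])))
# top0 bar ends: pixel darker band on white lid
im=cv2.imread('pics/top0.png');g=im.min(2);m=((g>165)*255).astype(np.uint8)[195:255,165:235]
m=cv2.morphologyEx(m,cv2.MORPH_OPEN,np.ones((3,3)));m=cv2.morphologyEx(m,cv2.MORPH_CLOSE,np.ones((11,11)));k=max(cv2.findContours(m,0,2)[0],key=cv2.contourArea);e=cv2.fitEllipse(cv2.convexHull(k));u,v=e[0][0]+165,e[0][1]+195
print('lid top',e,onz(t,u,v,.103))
E
```

```text
foot w3 [ 0.4851 -0.2696  0.006 ] foot top [ 0.4872 -0.2723  0.006 ]
collar (array([ 0.4833, -0.2716,  0.0624]), [0.0016, 0.0016])
0.044 [ 0.4903 -0.2787  0.044 ] [ 0.4837 -0.2796  0.044 ]
0.055 [ 0.4864 -0.2734  0.055 ] [ 0.4831 -0.2758  0.055 ]
0.07 [ 0.4811 -0.2663  0.07  ] [ 0.4823 -0.2705  0.07  ]
0.05 w3 [71. 62.] [350. 325.]
0.05 t [483. 186.] [656. 360.]
0.06 w3 [58. 67.] [343. 336.]
0.06 t [487. 185.] [662. 360.]
0.07 w3 [44. 73.] [336. 347.]
0.07 t [492. 183.] [668. 360.]
0.09 w3 [14. 84.] [321. 370.]
0.09 t [501. 180.] [681. 360.]
handle w4 [ 0.5382 -0.004   0.186 ] t [ 0.5349 -0.0067  0.186 ] s [0.5321 0.0039 0.186 ]
bar w1 [0.5221 0.2569 0.137 ] [0.5011 0.3133 0.137 ] [0.5116 0.2851 0.137 ] 0.06018272177294744 20.422333024723446
lid top ((36.794761657714844, 32.31874084472656), (61.29654312133789, 66.40657043457031), 155.79812622070312) [0.5055 0.2688 0.103 ]
```

```bash
python3 - <<'E'
from h import *
import pickle
L=lambda n:pickle.load(open(n+'.pkl','rb'))
w1,w2,t=map(L,('w1','w2','t4'))
im=cv2.imread('pics/top0.png')
for th in(180,195,205,215):
    m=((im.min(2)>th)*255).astype(np.uint8)[190:260,160:240];m=cv2.morphologyEx(m,cv2.MORPH_CLOSE,np.ones((9,9)))
    k=max(cv2.findContours(m,0,2)[0],key=cv2.contourArea);e=cv2.fitEllipse(cv2.convexHull(k));print(th,np.round(e[0],1)+[160,190],np.round(e[1],1),onz(t,e[0][0]+160,e[0][1]+190,.103))
g=w2[0].min(2);m=((g>190)*255).astype(np.uint8);m[:,:330]=0;m=cv2.morphologyEx(m,cv2.MORPH_CLOSE,np.ones((15,15)));k=max(cv2.findContours(m,0,2)[0],key=cv2.contourArea);x,y,w,h=cv2.boundingRect(k);print('w2',x,y,w,h,onz(w2,x+w/2,y+50,.103))
print(w1[3],w2[3],proj(t,[.51,.2846,.103]),im[227,178],im[227,225],im[225,198+20])
E
```

```text
180 [197.7 220. ] [51.8 64.3] [0.5233 0.2791 0.103 ]
195 [195.4 220.3] [50. 61.] [0.5227 0.2845 0.103 ]
205 [194.7 223.2] [49.6 54.4] [0.5156 0.2861 0.103 ]
215 [195.6 224.6] [49.2 50.7] [0.5121 0.2838 0.103 ]
w2 347 206 106 89 [0.5157 0.2881 0.103 ]
[0.34673839 0.27476575 0.45307027] [0.34654095 0.14738703 0.45243384] [195.3 225.5] [246 243 244] [196 196 176] [244 241 241]
```

The lid is at about (0.5115, 0.2845) with yaw about 20.5°. The collar is at about (0.484, −0.271) with its rim at about z 0.06. The lifter handle is at about (0.5365, −0.0055) with yaw about 2.4°. I'll go for the handle.

arm_command(offset=[[0,0,0],[-0.2,-0.02,0],[-0.4,-0.02,0],[-0.4,-0.02,0],[-0.3,-0.02,0],[-0.2,-0.02,0],[0,0,0.2],[0,0,0.4],[0,0,0.4],[0,0,0.4],[0,0,0.2],[0,0,0]], delta_rot=[[0,0,-0.0064],[0,0,0],[0,0,0],[0,0,0],[0,0,0],[0,0,0],[0,0,0],[0,0,0],[0,0,0],[0,0,0],[0,0,0],[0,0,0]], jaw=[-1,-1,-1,-1,-1,-1,-1,-1,-1,-1,-1,-1])

```text
t: 6.48
ee_pos: [0.5365, -0.0063, 0.1895]
ee_rot: [-180.0, -0.1, -177.7]
wrist_force: [0.6, -0.4, 0.2]
opening: 0.0852
grip_force: 0.0
```

```bash
python3 - <<'E'
from h import *
s=robot.sense();print(s['ee_pos'],s['ee_rot'],s['wrist_force'])
c=cam('wrist');t=cam('scene')
f=lambda im,x,y,w,h,k:cv2.resize(im[y:y+h,x:x+w],None,fx=k,fy=k,interpolation=2)
o=np.hstack([f(c[0],160,200,240,220,1.6667),f(t[0],240,140,120,110,3.3333)]);cv2.imwrite('pics/g.png',o[:,:,::-1])
E
```

```text
[ 0.5364968  -0.00633054  0.18952725] [-1.79999339e+02 -8.79839096e-02 -1.77743389e+02] [ 0.61672705 -0.40918659  0.18999341]
```

View pics/g.png

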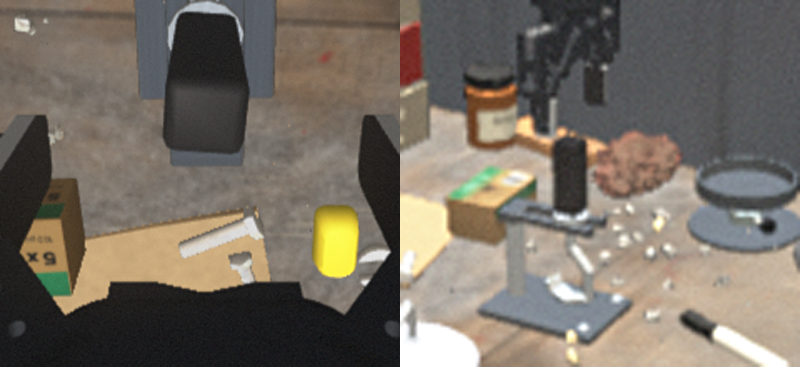

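The wrist crop shows the handle top face centred about 1–2 mm off the grasp line, and the scene view confirms the gripper is above it. I'll make a small correction, descend and grip.

arm_command(offset=[[-0.013,0.02,0],[0,0,0.2],[0,0,0.3],[0,0,0.2],[0,0,0.09],[0,0,0],[0,0,0],[0,0,0],[0,0,0],[0,0,0],[0,0,0],[0,0,0]], delta_rot=[[0,0,0],[0,0,0],[0,0,0],[0,0,0],[0,0,0],[0,0,0],[0,0,0],[0,0,0],[0,0,0],[0,0,0],[0,0,0],[0,0,0]], jaw=[-1,-1,-1,-1,-1,-1,0,0.5,1,1,1,1], newtons=60)

```text
t: 8.07
ee_pos: [0.5378, -0.0046, 0.1312]
ee_rot: [-180.0, 0.0, -177.7]
wrist_force: [-0.6, -0.4, 5.3]
opening: 0.0255
grip_force: 59.4
```

arm_command(offset=[[0,0,0],[0,0,0],[0,0,0],[0,0,0]], delta_rot=[[0,0,0],[0,0,0],[0,0,0],[0,0,0]], jaw=[1,1,1,1], newtons=60)

```text
t: 8.57
ee_pos: [0.5378, -0.0046, 0.1312]
ee_rot: [-180.0, 0.0, -177.7]
wrist_force: [-0.5, 0.6, 5.8]
opening: 0.0254
grip_force: 59.4
```

The grip is firm. I'll lift off the stops, draw the lifter out and raise it.

arm_command(offset=[[0,0,-0.07],[0,0,-0.1],[0,0,-0.1],[0,0,0],[0.15,0,0],[0.3,0,0],[0.35,0,0],[0.35,0,0],[0.25,0,0],[0,0,-0.3],[0,0,-0.5],[0,0,-0.3]], delta_rot=[[0,0,0],[0,0,0],[0,0,0],[0,0,0],[0,0,0],[0,0,0],[0,0,0],[0,0,0],[0,0,0],[0,0,0],[0,0,0],[0,0,0]], jaw=[1,1,1,1,1,1,1,1,1,1,1,1])

```text
t: 10.07
ee_pos: [0.4321, -0.0088, 0.2349]
ee_rot: [-180.0, 0.0, -177.7]
wrist_force: [0.3, 0.4, -1.4]
opening: 0.0257
grip_force: 59.0
```

arm_command(offset=[[0,0,-0.3],[0,0,-0.2],[0,0,0],[0,0,0],[0,0,0],[0,0,0],[0,0,0],[0,0,0],[0,0,0]], delta_rot=[[0,0,0],[0,0,0],[0,0,-0.01],[0,0,-0.0103],[0,0,-0.0103],[0,0,-0.01],[0,0,-0.01],[0,0,0],[0,0,0]], jaw=[1,1,1,1,1,1,1,1,1])

```text
t: 11.2
ee_pos: [0.4323, -0.0088, 0.2709]
ee_rot: [-180.0, -0.0, -159.6]
wrist_force: [0.2, 0.6, -1.1]
opening: 0.0253
grip_force: 59.1
```

```bash
cat >>h.py <<'E'
def go(tx,ty,tz):
    s=robot.sense();d=rot(s['ee_rot']).T@(np.array([tx,ty,tz])-s['ee_pos'])/.075
    print('pose',s['ee_pos'].round(4),s['ee_rot'].round(2),'F',s['wrist_force'].round(2),'t',s['t'],'open',round(s['opening'],4),'UNITS',d.round(3))
E
python3 - <<'E'
from h import *
c=cam('wrist');cv2.imwrite('pics/w5.png',c[0][:,:,::-1]);go(.4553,.2635,.27)
E
```

```text
pose [ 0.4324 -0.0088  0.271 ] [-1.8000e+02 -1.0000e-02 -1.5957e+02] F [-1.05  0.22 -0.71] t 11.25 open 0.0252 UNITS [-1.554  3.296  0.013]
```

View pics/w5.png

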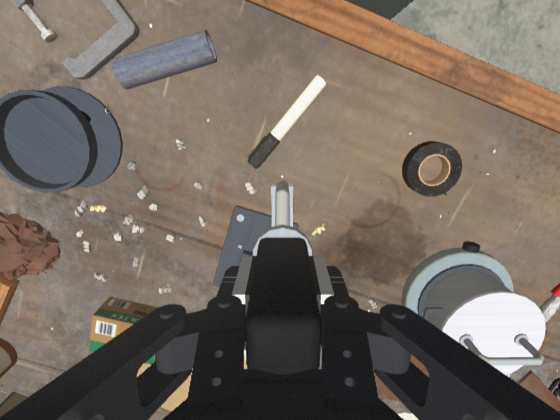

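The lifter hangs straight in the gripper, and the bar (about (470,352) to (525,348)) runs parallel to the tool's y. I'll move to the pre-hook point beside the loop.

arm_command(offset=[[-0.07,0.15,0],[-0.15,0.32,0],[-0.2,0.42,0],[-0.2,0.42,0],[-0.2,0.42,0],[-0.2,0.42,0],[-0.2,0.42,0],[-0.18,0.38,0],[-0.11,0.23,0],[-0.05,0.12,0],[0,0,0],[0,0,0]], delta_rot=[[0,0,0],[0,0,0],[0,0,0],[0,0,0],[0,0,0],[0,0,0],[0,0,0],[0,0,0],[0,0,0],[0,0,0],[0,0,0],[0,0,0]], jaw=[1,1,1,1,1,1,1,1,1,1,1,1])

```text
t: 12.75
ee_pos: [0.4556, 0.2632, 0.2711]
ee_rot: [-180.0, -0.0, -159.5]
wrist_force: [0.6, -0.4, -1.4]
opening: 0.025
grip_force: 59.1
```

```bash
python3 - <<'E'
from h import *
c=cam('wrist');go(.4553,.2635,.2232);go(.5115,.2845,.2232)
g=c[0].min(2);p=[proj(c,[.5115,.2845,.137]+0*np.zeros(3)),proj(c,[.5115,.2845,.103])];print(p)
for e in(-.03,.03):
    q=np.array([.5115-.35*e,.2845+.937*e,.137]);print('bar end',proj(c,q))
m=((g>200)*255).astype(np.uint8);k=max(cv2.findContours(m,0,2)[0],key=cv2.contourArea);print(cv2.boundingRect(k))
t=cam('top');print('top lid proj',proj(t,[.5115,.2845,.103]))
E
```

```text
pose [0.4556 0.2632 0.2712] [-179.99   -0.   -159.56] F [ 0.8   0.27 -2.01] t 12.8 open 0.0258 UNITS [0.003 0.006 0.64 ]
pose [0.4556 0.2632 0.2712] [-179.99   -0.   -159.56] F [ 0.8   0.27 -2.01] t 12.8 open 0.0258 UNITS [-0.797  0.006  0.64 ]
[array([281.8, 259.4]), array([281.9, 244.9])]
bar end [250.3 259.4]
bar end [313.3 259.4]
(225, 192, 47, 75)
top lid proj [195.3 224.9]
```

The disc's left and top edges match the prediction (225 and 192 against 224 and 191). I'll descend beside the loop.

arm_command(offset=[[0,0,0.1],[0,0,0.15],[0,0,0.15],[0,0,0.1],[0,0,0.07],[0,0,0.05],[0,0,0.02],[0,0,0],[0,0,0]], delta_rot=[[0,0,0],[0,0,0],[0,0,0],[0,0,0],[0,0,0],[0,0,0],[0,0,0],[0,0,0],[0,0,0]], jaw=[1,1,1,1,1,1,1,1,1])

```text
t: 13.98
ee_pos: [0.4558, 0.2641, 0.2233]
ee_rot: [180.0, 0.0, -159.5]
wrist_force: [-0.3, -0.6, -0.5]
opening: 0.0254
grip_force: 59.1
```

arm_command(offset=[[-0.05,0,0],[-0.1,0,0],[-0.1,0,0],[0,0,0],[0,0,0]], delta_rot=[[0,0,0],[0,0,0],[0,0,0],[0,0,0],[0,0,0]], jaw=[1,1,1,1,1])

```text
t: 14.6
ee_pos: [0.4731, 0.2705, 0.2228]
ee_rot: [-180.0, -0.0, -159.5]
wrist_force: [1.2, 0.0, -1.3]
opening: 0.0248
grip_force: 59.1
```

arm_command(offset=[[-0.05,0,0],[-0.05,0,0],[-0.05,0,0],[-0.05,0,0],[-0.03,0,0],[0,0,0]], delta_rot=[[0,0,0],[0,0,0],[0,0,0],[0,0,0],[0,0,0],[0,0,0]], jaw=[1,1,1,1,1,1])

```text
t: 15.35
ee_pos: [0.4895, 0.2766, 0.2229]
ee_rot: [-180.0, -0.0, -159.5]
wrist_force: [0.5, -0.1, -0.7]
opening: 0.0257
grip_force: 59.1
```

arm_command(offset=[[-0.05,0,0],[-0.05,0,0],[-0.05,0,0],[-0.05,0,0],[-0.05,0,0],[-0.05,0,0],[0,0,0],[0,0,0]], delta_rot=[[0,0,0],[0,0,0],[0,0,0],[0,0,0],[0,0,0],[0,0,0],[0,0,0],[0,0,0]], jaw=[1,1,1,1,1,1,1,1])

```text
t: 16.35
ee_pos: [0.5104, 0.2844, 0.223]
ee_rot: [-180.0, -0.0, -159.5]
wrist_force: [0.3, 0.1, -1.1]
opening: 0.0255
grip_force: 59.1
```

```bash
python3 - <<'E'
from h import *
go(.5115,.2845,.2232);c=cam('wrist');g=c[0].min(2);m=((g>200)*255).astype(np.uint8);k=max(cv2.findContours(m,0,2)[0],key=cv2.contourArea);print(cv2.boundingRect(k),proj(c,[.5115,.2845,.103]),proj(c,[.5115+.061*.35,.2845-.061*.937,.103]))
E
```

```text
pose [0.5104 0.2844 0.223 ] [-1.7999e+02 -1.0000e-02 -1.5950e+02] F [ 0.26  0.14 -1.05] t 16.35 open 0.0255 UNITS [-0.014 -0.005 -0.003]
(210, 135, 141, 123) [280.9 204.6] [209.5 204.5]
```

No contact so far. I'll raise slowly to take the lid.

arm_command(offset=[[0,0,-0.05],[0,0,-0.05],[0,0,-0.04],[0,0,-0.02],[0,0,-0.02],[0,0,-0.02],[0,0,-0.02],[0,0,-0.02],[0,0,-0.02],[0,0,-0.02],[0,0,-0.02],[0,0,0]], delta_rot=[[0,0,0],[0,0,0],[0,0,0],[0,0,0],[0,0,0],[0,0,0],[0,0,0],[0,0,0],[0,0,0],[0,0,0],[0,0,0],[0,0,0]], jaw=[1,1,1,1,1,1,1,1,1,1,1,1])

```text
t: 17.9
ee_pos: [0.5105, 0.2845, 0.2455]
ee_rot: [-180.0, -0.0, -159.5]
wrist_force: [-0.2, 0.5, -5.2]
opening: 0.0251
grip_force: 59.0
```

arm_command(offset=[[0,0,-0.02],[0,0,-0.03],[0,0,-0.04],[0,0,-0.05],[0,0,-0.06],[0,0,-0.06],[0,0,-0.05],[0,0,-0.04],[0,0,-0.02],[0,0,0],[0,0,0],[0,0,0]], delta_rot=[[0,0,0],[0,0,0],[0,0,0],[0,0,0],[0,0,0],[0,0,0],[0,0,0],[0,0,0],[0,0,0],[0,0,0],[0,0,0],[0,0,0]], jaw=[1,1,1,1,1,1,1,1,1,1,1,1])

```text
t: 19.4
ee_pos: [0.5104, 0.2845, 0.2732]
ee_rot: [-180.0, -0.0, -159.5]
wrist_force: [0.6, 0.5, -4.3]
opening: 0.0256
grip_force: 59.0
```

```bash
python3 - <<'E'
from h import *
go(.484,-.271,.29);c=cam('wrist');g=c[0].min(2);m=((g>200)*255).astype(np.uint8);k=max(cv2.findContours(m,0,2)[0],key=cv2.contourArea);print(cv2.boundingRect(k))
E
```

```text
pose [0.5104 0.2845 0.2732] [-1.7999e+02 -2.0000e-02 -1.5950e+02] F [ 0.62  0.48 -4.34] t 19.4 open 0.0256 UNITS [ 2.923 -6.814 -0.223]
(215, 134, 132, 122)
```

The lid hangs from the lifter, taking about 3.5 N, and is clear of the pot. I'll raise it and carry it gently to the stand.

arm_command(offset=[[0,0,-0.06],[0,0,-0.1],[0,0,-0.12],[0.009,-0.02,-0.06],[0.017,-0.04,-0.02],[0.026,-0.06,0],[0.034,-0.08,0],[0.043,-0.1,0],[0.051,-0.12,0],[0.064,-0.15,0],[0.077,-0.18,0],[0.086,-0.2,0]], delta_rot=[[0,0,0],[0,0,0],[0,0,0],[0,0,0],[0,0,0],[0,0,0],[0,0,0],[0,0,0],[0,0,0],[0,0,0],[0,0,0],[0,0,0]], jaw=[1,1,1,1,1,1,1,1,1,1,1,1])

```text
t: 20.95
ee_pos: [0.5067, 0.2059, 0.3003]
ee_rot: [-180.0, -0.0, -159.5]
wrist_force: [1.2, 0.4, -4.0]
opening: 0.0254
grip_force: 59.1
```

arm_command(offset=[[0.086,-0.2,0],[0.086,-0.2,0],[0.086,-0.2,0],[0.086,-0.2,0],[0.086,-0.2,0],[0.086,-0.2,0],[0.086,-0.2,0],[0.086,-0.2,0],[0.086,-0.2,0],[0.086,-0.2,0],[0.086,-0.2,0],[0.086,-0.2,0]], delta_rot=[[0,0,0],[0,0,0],[0,0,0],[0,0,0],[0,0,0],[0,0,0],[0,0,0],[0,0,0],[0,0,0],[0,0,0],[0,0,0],[0,0,0]], jaw=[1,1,1,1,1,1,1,1,1,1,1,1])

```text
t: 22.45
ee_pos: [0.4973, 0.0102, 0.3003]
ee_rot: [-180.0, 0.0, -159.5]
wrist_force: [-0.2, -0.3, -4.3]
opening: 0.0255
grip_force: 59.0
```

arm_command(offset=[[0.086,-0.2,0],[0.086,-0.2,0],[0.086,-0.2,0],[0.086,-0.2,0],[0.086,-0.2,0],[0.086,-0.2,0],[0.086,-0.2,0],[0.086,-0.2,0],[0.086,-0.2,0],[0.086,-0.2,0],[0.086,-0.2,0],[0.086,-0.2,0]], delta_rot=[[0,0,0],[0,0,0],[0,0,0],[0,0,0],[0,0,0],[0,0,0],[0,0,0],[0,0,0],[0,0,0],[0,0,0],[0,0,0],[0,0,0]], jaw=[1,1,1,1,1,1,1,1,1,1,1,1])

```text
t: 23.95
ee_pos: [0.4878, -0.1855, 0.3003]
ee_rot: [-180.0, -0.0, -159.5]
wrist_force: [0.4, 1.0, -3.9]
opening: 0.0259
grip_force: 59.0
```

arm_command(offset=[[0.08,-0.19,0],[0.073,-0.17,0],[0.064,-0.15,0],[0.056,-0.13,0],[0.047,-0.11,0],[0.039,-0.09,0],[0.03,-0.07,0],[0.021,-0.05,0],[0.013,-0.03,0],[0,0,0]], delta_rot=[[0,0,0],[0,0,0],[0,0,0],[0,0,0],[0,0,0],[0,0,0],[0,0,0],[0,0,0],[0,0,0],[0,0,0]], jaw=[1,1,1,1,1,1,1,1,1,1])

```text
t: 25.2
ee_pos: [0.4842, -0.265, 0.3003]
ee_rot: [-180.0, -0.0, -159.5]
wrist_force: [0.7, 1.2, -4.7]
opening: 0.0247
grip_force: 59.0
```

```bash
python3 - <<'E'
from h import *
go(.484,-.271,.30)
for n in('top','scene'):
    c=cam(n);print(n,proj(c,[.484,-.271,.062]),proj(c,[.484,-.271,.16]));cv2.imwrite(f'pics/{n}6.png',c[0][:,:,::-1])
E
```

```text
pose [ 0.4842 -0.265   0.3003] [-180.    -0.  -159.5] F [ 0.71  1.15 -4.67] t 25.2 open 0.0247 UNITS [ 0.03  -0.074  0.004]
top [419.9 236.3] [434.7 233.8]
scene [344.6 191.8] [345.8 165.7]
```

I'll centre over the collar and descend most of the way.

arm_command(offset=[[0.01,-0.02,0.02],[0.01,-0.03,0.05],[0.01,-0.02,0.09],[0,0,0.12],[0,0,0.13],[0,0,0.13],[0,0,0.12],[0,0,0.09],[0,0,0.06],[0,0,0.03],[0,0,0],[0,0,0]], delta_rot=[[0,0,0],[0,0,0],[0,0,0],[0,0,0],[0,0,0],[0,0,0],[0,0,0],[0,0,0],[0,0,0],[0,0,0],[0,0,0],[0,0,0]], jaw=[1,1,1,1,1,1,1,1,1,1,1,1])

```text
t: 26.8
ee_pos: [0.484, -0.2708, 0.2376]
ee_rot: [-180.0, 0.0, -159.5]
wrist_force: [0.2, 1.1, -4.6]
opening: 0.0251
grip_force: 59.1
```

```bash
python3 - <<'E'
from h import *
F=[]
go(.484,-.271,.208)
t=cam('top');s=cam('scene')
for n,c in(('t',t),('s',s)):
    p=proj(c,[.484,-.271,.098]);x,y=map(int,p);q=c[0][max(y-40,0):y+40,x-45:x+45].min(2)
    m=((q>165)*255).astype(np.uint8);cs=sorted(cv2.findContours(m,0,2)[0],key=cv2.contourArea)[-3:];print(n,p,[(cv2.boundingRect(k)[0]+x-45,cv2.boundingRect(k)[1]+y-40,*cv2.boundingRect(k)[2:]) for k in cs])
print(robot.sense()['wrist_force'])
E
```

```text
pose [ 0.484  -0.2708  0.2376] [-1.7997e+02  1.0000e-02 -1.5950e+02] F [ 0.23  1.1  -4.6 ] t 26.8 open 0.0251 UNITS [ 0.001 -0.002  0.395]
t [425.  235.5] [(380, 195, 2, 4), (439, 237, 4, 6), (399, 209, 50, 51)]
s [345.  182.4] [(312, 194, 17, 7), (360, 200, 30, 22), (326, 170, 36, 22)]
[-0.48697299 -0.73581428 -5.77634004]
```

The top and scene views put the lid within 1–2 px of the collar axis. I'll apply a small bias and lower it slowly.

arm_command(offset=[[0.014,-0.009,0.01],[0.014,-0.009,0.02],[0,0,0.02],[0,0,0.02],[0,0,0.02],[0,0,0.02],[0,0,0.02],[0,0,0.02],[0,0,0.02],[0,0,0.02],[0,0,0.02],[0,0,0]], delta_rot=[[0,0,0],[0,0,0],[0,0,0],[0,0,0],[0,0,0],[0,0,0],[0,0,0],[0,0,0],[0,0,0],[0,0,0],[0,0,0],[0,0,0]], jaw=[1,1,1,1,1,1,1,1,1,1,1,1])

```text
t: 28.4
ee_pos: [0.4823, -0.2727, 0.2215]
ee_rot: [180.0, -0.0, -159.5]
wrist_force: [0.1, -0.3, -4.2]
opening: 0.0255
grip_force: 59.1
```

arm_command(offset=[[0,0,0.02],[0,0,0.02],[0,0,0.02],[0,0,0.02],[0,0,0]], delta_rot=[[0,0,0],[0,0,0],[0,0,0],[0,0,0],[0,0,0]], jaw=[1,1,1,1,1])

```text
t: 29.02
ee_pos: [0.4823, -0.2727, 0.2154]
ee_rot: [180.0, -0.0, -159.5]
wrist_force: [1.2, -0.6, -5.4]
opening: 0.0257
grip_force: 59.1
```

arm_command(offset=[[0,0,0.02],[0,0,0.02],[0,0,0.02],[0,0,0]], delta_rot=[[0,0,0],[0,0,0],[0,0,0],[0,0,0]], jaw=[1,1,1,1])

```text
t: 29.52
ee_pos: [0.4823, -0.2727, 0.2109]
ee_rot: [180.0, -0.0, -159.5]
wrist_force: [0.3, -0.4, -4.6]
opening: 0.025
grip_force: 59.1
```

Still carrying the full weight. I'll keep lowering slowly.

arm_command(offset=[[0,0,0.02],[0,0,0.02],[0,0,0.02],[0,0,0]], delta_rot=[[0,0,0],[0,0,0],[0,0,0],[0,0,0]], jaw=[1,1,1,1])

```text
t: 30.02
ee_pos: [0.4825, -0.2728, 0.2068]
ee_rot: [-180.0, 0.0, -159.5]
wrist_force: [0.6, -0.3, -1.2]
opening: 0.0256
grip_force: 59.2
```

```bash
python3 - <<'E'
from h import *
go(.484,-.271,.208)
t=cam('top');s=cam('scene')
for n,c in(('t',t),('s',s)):
    p=proj(c,[.4823,-.2727,.0665]);x,y=map(int,p);q=c[0][max(y-40,0):y+40,x-45:x+45].min(2)
    m=((q>165)*255).astype(np.uint8);k=max(cv2.findContours(m,0,2)[0],key=cv2.contourArea);b=cv2.boundingRect(k);print(n,p,b[0]+x-45,b[1]+y-40,b[2:])
E
```

```text
pose [ 0.4825 -0.2728  0.2068] [-1.7997e+02  2.0000e-02 -1.5950e+02] F [ 0.65 -0.32 -1.18] t 30.025 open 0.0256 UNITS [-0.027  0.016 -0.016]
t [421.2 236.9] 397 212 (48, 49)
s [345.3 190.6] 327 178 (35, 21)
```

The weight came off at TCP z ≈ 0.207, which implies a rim at ≈ 0.062 and matches the measured height, so the lid is home. I'll lower the hook into the middle of the window.

arm_command(offset=[[0,0,0.02],[0,0,0.03],[0,0,0.04],[0,0,0.05],[0,0,0.05],[0,0,0.04],[0,0,0.02],[0,0,0],[0,0,0]], delta_rot=[[0,0,0],[0,0,0],[0,0,0],[0,0,0],[0,0,0],[0,0,0],[0,0,0],[0,0,0],[0,0,0]], jaw=[1,1,1,1,1,1,1,1,1])

```text
t: 31.25
ee_pos: [0.4825, -0.2728, 0.1879]
ee_rot: [-180.0, 0.0, -159.5]
wrist_force: [0.5, 0.1, -1.7]
opening: 0.0254
grip_force: 59.2
```

```bash
python3 - <<'E'
from h import *
go(.484,-.271,.1877)
t=cam('top');s=cam('scene');w=cam('wrist')
for n,c in(('t',t),('s',s),('w',w)):
    p=proj(c,[.4823,-.2727,.068]);x,y=map(int,p);y0=max(y-80,0);q=c[0][y0:y+80,max(x-120,0):x+120].min(2)
    m=((q>165)*255).astype(np.uint8);k=max(cv2.findContours(m,0,2)[0],key=cv2.contourArea);b=cv2.boundingRect(k);print(n,p,b[0]+max(x-120,0),b[1]+y0,b[2:])
E
```

```text
pose [ 0.4825 -0.2728  0.1879] [-179.99    0.   -159.5 ] F [ 0.54  0.08 -1.67] t 31.25 open 0.0254 UNITS [-0.027  0.015  0.003]
t [421.4 236.9] 397 212 (48, 49)
s [345.3 190.2] 225 197 (33, 27)
w [281.4 203.2] 210 134 (143, 124)
```

The wrist view of the lid (210,134,143×124) matches the level pot case (210,135,141×123), so the lid is flat. I'll withdraw the hook backward.

arm_command(offset=[[0.03,0,0],[0.06,0,0],[0.06,0,0],[0.06,0,0],[0.06,0,0],[0.06,0,0],[0.06,0,0],[0.1,0,0],[0.15,0,0],[0.2,0,0],[0.1,0,0],[0,0,0]], delta_rot=[[0,0,0],[0,0,0],[0,0,0],[0,0,0],[0,0,0],[0,0,0],[0,0,0],[0,0,0],[0,0,0],[0,0,0],[0,0,0],[0,0,0]], jaw=[1,1,1,1,1,1,1,1,1,1,1,1])

```text
t: 32.9
ee_pos: [0.4158, -0.2977, 0.188]
ee_rot: [-180.0, 0.0, -159.6]
wrist_force: [0.1, -0.8, -1.8]
opening: 0.0255
grip_force: 59.2
```

```bash
python3 - <<'E'
from h import *
go(.432,-.0088,.2349)
t=cam('top')
p=proj(t,[.4823,-.2727,.068]);x,y=map(int,p);q=t[0][y-40:y+40,x-45:x+45].min(2)
m=((q>165)*255).astype(np.uint8);k=max(cv2.findContours(m,0,2)[0],key=cv2.contourArea);b=cv2.boundingRect(k);print(p,b[0]+x-45,b[1]+y-40,b[2:])
E
```

```text
pose [ 0.4158 -0.2977  0.188 ] [-1.7999e+02  1.0000e-02 -1.5956e+02] F [ 0.1  -0.76 -1.78] t 32.9 open 0.0255 UNITS [-1.548  3.534 -0.626]
[421.4 236.9] 397 212 (49, 61)
```

The lid stayed put. I'll go up and back to in front of the fork.

arm_command(offset=[[0,0,-0.3],[0,0,-0.4],[0,0,-0.26],[-0.09,0.2,0],[-0.2,0.45,0],[-0.22,0.5,0],[-0.22,0.5,0],[-0.22,0.5,0],[-0.22,0.5,0],[-0.2,0.45,0],[-0.13,0.3,0],[-0.05,0.13,0]], delta_rot=[[0,0,0],[0,0,0],[0,0,0],[0,0,0],[0,0,0],[0,0,0],[0,0,0],[0,0,0],[0,0,0],[0,0,0],[0,0,0],[0,0,0]], jaw=[1,1,1,1,1,1,1,1,1,1,1,1])

```text
t: 34.45
ee_pos: [0.4318, -0.007, 0.259]
ee_rot: [180.0, -0.1, -159.4]
wrist_force: [0.5, -0.4, -1.9]
opening: 0.0254
grip_force: 59.4
```

arm_command(offset=[[0,0,0],[0,0,0],[0,0,0],[0,0,0],[0,0,0],[0,0,0]], delta_rot=[[0,0,0.01],[0,0,0.0103],[0,0,0.0103],[0,0,0.01],[0,0,0.01],[0,0,0]], jaw=[1,1,1,1,1,1])

```text
t: 35.2
ee_pos: [0.4322, -0.0089, 0.2593]
ee_rot: [-180.0, -0.0, -177.7]
wrist_force: [-0.2, -0.1, -1.8]
opening: 0.0255
grip_force: 59.4
```

```bash
python3 - <<'E'
from h import *
go(.432,-.0088,.1532);go(.5378,-.0046,.1532)
E
```

```text
pose [ 0.4322 -0.0089  0.2593] [-1.7999e+02 -5.0000e-02 -1.7771e+02] F [-0.16 -0.06 -1.82] t 35.2 open 0.0255 UNITS [1.000e-03 1.000e-03 1.415e+00]
pose [ 0.4322 -0.0089  0.2593] [-1.7999e+02 -5.0000e-02 -1.7771e+02] F [-0.16 -0.06 -1.82] t 35.2 open 0.0255 UNITS [-1.411e+00  1.000e-03  1.414e+00]
```

Now descend in front of the fork and slide in above the stops.

arm_command(offset=[[0,0,0.2],[0,0,0.4],[0,0,0.4],[0,0,0.3],[0,0,0.11],[0,0,0],[-0.15,0,0],[-0.3,0,0],[-0.35,0,0],[-0.35,0,0],[-0.2,0,0],[-0.06,0,0]], delta_rot=[[0,0,0],[0,0,0],[0,0,0],[0,0,0],[0,0,0],[0,0,0],[0,0,0],[0,0,0],[0,0,0],[0,0,0],[0,0,0],[0,0,0]], jaw=[1,1,1,1,1,1,1,1,1,1,1,1])

```text
t: 36.7
ee_pos: [0.5391, -0.0045, 0.1541]
ee_rot: [-180.0, 0.0, -177.7]
wrist_force: [-1.2, 0.1, -1.4]
opening: 0.025
grip_force: 59.4
```

arm_command(offset=[[0,0,0],[0,0,0.05],[0,0,0.06],[0,0,0.06],[0,0,0.05],[0,0,0.03],[0,0,0.02],[0,0,0]], delta_rot=[[0,0,0],[0,0,0],[0,0,0],[0,0,0],[0,0,0],[0,0,0],[0,0,0],[0,0,0]], jaw=[1,1,1,1,1,1,1,1])

```text
t: 37.7
ee_pos: [0.5382, -0.0045, 0.1338]
ee_rot: [-180.0, -0.0, -177.7]
wrist_force: [-0.6, 0.2, -1.4]
opening: 0.0253
grip_force: 59.4
```

arm_command(offset=[[0,0,0.015],[0,0,0.015],[0,0,0.01],[0,0,0],[0,0,0]], delta_rot=[[0,0,0],[0,0,0],[0,0,0],[0,0,0],[0,0,0]], jaw=[1,1,1,1,1])

```text
t: 38.33
ee_pos: [0.5383, -0.0045, 0.1312]
ee_rot: [-180.0, 0.0, -177.7]
wrist_force: [-1.6, -0.7, 5.5]
opening: 0.0255
grip_force: 60.2
```

Seated with the same height and force as at the first grasp. I'll let go and retreat straight up.

arm_command(offset=[[0,0,0],[0,0,0],[0,0,0],[0,0,0],[0,0,0],[0,0,0],[0,0,-0.2],[0,0,-0.4],[0,0,-0.4],[0,0,-0.4],[0,0,-0.2],[0,0,0]], delta_rot=[[0,0,0],[0,0,0],[0,0,0],[0,0,0],[0,0,0],[0,0,0],[0,0,0],[0,0,0],[0,0,0],[0,0,0],[0,0,0],[0,0,0]], jaw=[0.2,0,-0.5,-1,-1,-1,-1,-1,-1,-1,-1,-1])

```text
t: 39.83
ee_pos: [0.5387, -0.0045, 0.2518]
ee_rot: [-180.0, 0.1, -177.7]
wrist_force: [0.3, 0.7, -0.8]
opening: 0.0853
grip_force: 0.0
```

arm_command(offset=[[0.4,0,0],[0.5,0,-0.1],[0.5,0,0],[0.3,0,0],[0,0,0],[0,0,0]], delta_rot=[[0,0,0],[0,0,0],[0,0,0],[0,0,0],[0,0,0],[0,0,0]], jaw=[-1,-1,-1,-1,-1,-1])

```text
t: 40.58
ee_pos: [0.4114, -0.0096, 0.2579]
ee_rot: [-180.0, -0.0, -177.7]
wrist_force: [-0.1, -0.6, -1.0]
opening: 0.0855
grip_force: 0.0
```

```bash
python3 - <<'E'
from h import *
import pickle
go(0,0,0)
a=pickle.load(open('s4.pkl','rb'));t0=cv2.imread('pics/top0.png')[:,:,::-1]
s=cam('scene');t=cam('top')
def dark(im,x0,y0,x1,y1):
    m=((im[y0:y1,x0:x1].max(2)<70)*255).astype(np.uint8);k=max(cv2.findContours(m,0,2)[0],key=cv2.contourArea);return cv2.boundingRect(k)
s0=cv2.imread('pics/scene0.png')[:,:,::-1]
print('handle scene before/after',dark(a[0],280,175,300,210),dark(s[0],280,175,300,210))
print('handle top before/after',dark(t0,300,195,335,230),dark(t[0],300,195,335,230))
q=s[0][170:215,315:380].min(2);m=((q>165)*255).astype(np.uint8);k=max(cv2.findContours(m,0,2)[0],key=cv2.contourArea);e=cv2.fitEllipse(cv2.convexHull(k));print('lid scene',e,proj(s,[.4825,-.2728,.068])-[315,170])
q=t[0][195:285,375:470].min(2);m=((q>190)*255).astype(np.uint8);m=cv2.morphologyEx(m,cv2.MORPH_CLOSE,np.ones((5,5)));k=max(cv2.findContours(m,0,2)[0],key=cv2.contourArea);print('lid top',cv2.fitEllipse(cv2.convexHull(k)))
E
```

```text
pose [ 0.4114 -0.0096  0.2579] [-1.8000e+02 -1.0000e-02 -1.7772e+02] F [-0.1  -0.59 -1.02] t 40.575 open 0.0855 UNITS [5.475 0.346 3.439]
handle scene before/after (6, 6, 10, 23) (6, 6, 9, 23)
handle top before/after (11, 10, 12, 14) (10, 10, 13, 13)
lid scene ((28.830142974853516, 19.172677993774414), (21.235496520996094, 34.36812210083008), 93.76617431640625) [30.3 20.1]
lid top ((46.01578140258789, 33.742897033691406), (33.6352424621582, 43.84141159057617), 97.40629577636719)
```

The handle sits exactly where it was. I'll make a final check that the lid is flat from two wrist positions, casting its outline onto the expected plane.

```bash
cat >>h.py <<'E'
def disc(c,ctr,z,th=190):
    m=((c[0].min(2)>th)*255).astype(np.uint8);m=cv2.morphologyEx(m,cv2.MORPH_CLOSE,np.ones((9,9)));m=cv2.morphologyEx(m,cv2.MORPH_OPEN,np.ones((5,5)))
    p=proj(c,[*ctr,z]);ks=[k for k in cv2.findContours(m,0,2)[0] if cv2.pointPolygonTest(k,(float(p[0]),float(p[1])),True)>-10]
    k=cv2.convexHull(max(ks,key=cv2.contourArea))[:,0]
    q=np.array([onz(c,u,v,z)[:2] for u,v in k],np.float32)*1000;e=cv2.fitEllipse(q);print('centre',np.round(e[0],1),'axes',np.round(e[1],1),'ang',round(e[2]),'ext',np.ptp(q,0),p,cv2.boundingRect(k))
E
python3 - <<'E'
from h import *
import pickle
c=pickle.load(open('w1.pkl','rb'));disc(c,(.5115,.2845),.103)
c=pickle.load(open('w2.pkl','rb'));disc(c,(.5115,.2845),.103)
c=cam('wrist')
for th in(170,190,210):disc(c,(.4825,-.2728),.068,th)
E
```

```text
centre [512.9 284.6] axes [119.8 120. ] ang 4 ext [119.600006 119.2     ] [290.8 252.6] (241, 206, 100, 92)
centre [512.6 283.6] axes [118.8 120.1] ang 7 ext [110.899994 119.59999 ] [397.4 252.8] (347, 207, 101, 86)
centre [ 485.  -272.4] axes [120.4 125.1] ang 0 ext [120.399994 118.80002 ] [ 44.1 237.8] (0, 188, 101, 100)
centre [ 484.9 -271. ] axes [120.2 121.3] ang 143 ext [120.20001 116.     ] [ 44.1 237.8] (0, 188, 101, 100)
centre [ 485.  -270.8] axes [119.4 120.6] ang 134 ext [118.19995  115.399994] [ 44.1 237.8] (0, 189, 101, 98)
```

arm_command(offset=[[0,-0.2,0],[0,-0.4,-0.1],[0,-0.5,-0.1],[0,-0.5,-0.1],[0,-0.5,-0.1],[0,-0.4,0],[0,-0.2,0],[0,0,0],[0,0,0]], delta_rot=[[0,0,0],[0,0,0],[0,0,0],[0,0,0],[0,0,0],[0,0,0],[0,0,0],[0,0,0],[0,0,0]], jaw=[-1,-1,-1,-1,-1,-1,-1,-1,-1])

```text
t: 41.85
ee_pos: [0.4187, -0.2113, 0.2882]
ee_rot: [180.0, -0.0, -177.7]
wrist_force: [0.3, 0.6, -0.0]
opening: 0.0852
grip_force: 0.0
```

```bash
python3 - <<'E'
from h import *
c=cam('wrist');print(c[3])
for th in(170,190,210):disc(c,(.4825,-.2728),.068,th)
E
```

```text
[ 0.34137966 -0.21331282  0.43037455]
centre [ 486.6 -270.8] axes [120.1 126. ] ang 136 ext [120.00003  119.500015] [228.7 228.9] (180, 183, 99, 93)
centre [ 485.7 -271.8] axes [120.2 122. ] ang 123 ext [119.900024 119.40001 ] [228.7 228.9] (180, 183, 99, 93)
centre [ 485.2 -272.1] axes [119.8 120. ] ang 100 ext [119.79999 119.2    ] [228.7 228.9] (180, 183, 99, 93)
```

The outline casts to a round 120 mm disc at the home height, the same as the level reference on the pot, centred at about (0.485, −0.272) on the collar. I'm handing in.

```bash
python3 -c "
from workcell import robot
print(robot.job_done())"
```

```text
the job is handed in; nothing more can be done
None
```

I handed the job in at about 42 s: by my measurements the lid sits flat and home in the stand's collar and the lifter hangs back in its fork, but the hand-in returned no verdict.

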